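Draw the prop slat out from under the pump

TASK

The pump with the lying motor has its front feet back on, so its prop is no longer needed: draw the wooden slat straight out from under the front of the pump without shifting the pump, letting it settle on its own feet, and lay the slat flat inside the shallow grey tray. The upright boiler has no front feet yet: leave it standing propped on its own slat.

Things in the scene. Friction and masses are not known exactly. Their poses are not given: they have to be found in the camera images.
- slat_mid (a point): Centre of the slat to draw out: pale wooden strip 180 x 36 x 12 mm, 50 g, flat on the bench, 55 mm of it under the pump's base plate, 125 mm sticking out. The point is half-way along, across and up. x: along it, towards the pump; z up. Grip it across its width 40 mm from this point towards -x: there is room there for fingers and gripper. Like slats prop the boiler and lie loose.
- pump_front (a point): Middle of the front lower edge of the pump's base plate (steel, 150 mm deep, 105 wide, underside 12 mm above the bench); on it a lying grey ribbed motor, brass pump head in front; 120 mm high, 1.8 kg, loose. x: front to rear; z up. Front feet beside the slat, 70 mm clear between, hang 3 mm above the bench until the slat is out. The slat bears a third of the weight; sliding it takes 5-15 N.
- boiler: Bystanding boiler unit: upright steel cylinder 94 mm in diameter with brass fittings, 172 mm high in all, 1.6 kg, loose, on a like base plate with rear feet only; its front rests on a slat of its own, which must stay. Origin: under the middle of the base plate, at bench height; x from front to rear, z up.
- tray_in (a point): Centre of the inner floor of the shallow grey plastic tray, open on top, fixed, empty: outside 250 mm (x) x 140 mm (y) x 22 mm high, walls and floor 5 mm thick (inner floor 5 mm above the bench, 240 x 130 mm). x along its length, z up.
Things that resemble listed ones, but are neither listed nor needed, are in the scene too. Leave any pink or turquoise look-alike of the boiler alone.

How it is judged:
On the way:
1. the slat is drawn clear of the pump's base plate, with the pump still in its place (x of slat_mid in the frame of pump_front below -0.09 m and distance of pump_front from where it was at the start of the episode below 0.015 m), for 0.1 s.
At the end, for the whole second after the job is handed in: The slat from under the pump lies flat on the tray floor, its centre within 60 mm of the tray centre along and across; the pump stands on its own feet, moved under 15 mm, within 3.4 degrees of upright; the boiler is still propped, moved under 12 mm, within 2.8 degrees of upright (x of slat_mid in the frame of tray_in between -0.06 and 0.06 m and y of slat_mid in the frame of tray_in between -0.06 and 0.06 m and z of slat_mid in the frame of tray_in below 0.015 m and angle between the z axis of slat_mid and the z axis of tray_in, either way round below 0.12 rad and distance of pump_front from where it was at the start of the episode below 0.015 m and angle between pump_front's own z axis and vertical below 0.06 rad and distance of boiler from where it was at the start of the episode below 0.012 m and angle between boiler's own z axis and vertical below 0.05 rad); the robot touches nothing.
It fails at once if the pump is shoved more than 30 mm or tipped more than 8 degrees (distance of pump_front from where it was at the start of the episode above 0.03 m or angle between pump_front's own z axis and vertical above 0.14 rad).
It fails at once if the boiler is shoved more than 20 mm or let down off its slat (tipped more than 3.4 degrees) (distance of boiler from where it was at the start of the episode above 0.02 m or angle between boiler's own z axis and vertical above 0.06 rad).
It also fails if it takes over 42 s, if anything falls off the work surface, if the arm or the gripper's body presses on something with over 40 N, if the wrist force passes 120 N, or if a joint passes its speed limit or range.

ROBOT

A 6-joint arm with a two-finger parallel gripper is mounted at the origin on the work surface. World frame = base frame: x ahead of the robot, y to its left, z up, the work surface at z = 0. Lengths are in m, angles in rad, forces in N, time in s.
With the tool pointing down it reaches from about 0.275 to 0.825 m from the base axis. Payload 5.2 kg.
Tool frame: the origin (TCP) lies at the very end of the fingers, on their centre line; the grasp point (between the pads) lies 19 mm behind it; z points along the fingers, y is the direction in which the jaws open and shut (so a half turn about z gives the same grasp; the last joint's range is limited). The gripper opens to 93 mm and grips with 3 to 60 N. Pads are 15 mm wide; open, the fingers measure 128 mm over their backs; the gripper's body (75 mm by 188 mm) begins 65 mm behind the grasp point.
Start: joints at [1.026, 0.259, 1.535, -0, 1.348, -0.203], TCP at [0.184, 0.518, 0.219] pointing down, gripper open.
Joint ranges: [-3.14, 3.14], [-0.91, 2.08], [0.19, 2.58], [-1.22, 4.36], [0.22, 2.71], [-3.12, 3.12]. Speed limits (rad/s): [2.57, 2.57, 3.14, 3.14, 3.14, 3.14].

INTERFACE

Orientations are given as a unit quaternion [x, y, z, w].
In Python, from station import * gives the robot as it stands. Calls block until the motion is done:
- move_pose(position, orientation): joint-space move of the TCP to a pose.
- move_straight(position, ori=None, speed=0.15): straight line of the TCP; ori=None keeps the orientation; speed is the mean speed in m/s.
- goto_joints(angles): joint-space move.
- command_gripper(opening): finger opening in m; the grip force is fixed at half the most; returns when the fingers have stopped.
- wait(seconds).
- solve_ik(position, orientation): joint angles nearest the present ones, or None.
- get_image(name): name is "scene" or "top" or "wrist"; returns a dict with "image" (420x560x3 uint8, blue, green, red), "fx", "fy", "cx", "cy" (pixels), "R" (3x3) and "t" (3): a world point X has camera coordinates R X + t. Camera axes: x right, y down, z forward; pixel columns grow to the right and rows downward; lengths in m; the calibration is good to about 2 mm. A picture is of the moment at which its call begins. There is no depth.
A pose or a line that the arm cannot do raises Unreachable and nothing moves.
- sign_off(): hands the job in, once; it reports no verdict.
Readings, each from a call of its own:
- current_time(): time.
- current_joint_pos(): joint angles.
- current_qvel(): joint speeds.
- current_effort(): joint torques, N m.
- current_position(): TCP position.
- current_tcp_rot(): TCP orientation.
- current_force(): force on the tool from outside, world axes, zero at the start.
- current_ft_torque(): the same for the moment, N m.
- current_width(): finger opening in m.
Only numpy, scipy, OpenCV 4.12 (cv2) and the standard library are available. Lean on these libraries where they do the work, as an engineer would, in place of code of your own. Each camera call takes 0.05 s, during which the arm holds its last target. There are 200 camera calls.

## Working session

There is one attempt and no reset: what is moved stays moved. The work goes in short steps, each a Python script; the robot and the scene stay as the last script left them, time stands still between calls to the robot, and variables do not carry over. Pictures are saved under pics/ and viewed, about 8 in all and at most 12, crops included, and the job is handed in when it is done.

```bash
mkdir -p pics
python3 - <<'E'
from station import *
import cv2,pickle
d={}
for n in("scene","top"):
    g=get_image(n);d[n]=g;cv2.imwrite(f"pics/{n}0.png",g["image"])
    print(n,g["fx"],g["cx"],g["cy"],g["R"],g["t"])
pickle.dump(d,open("d0.pkl","wb"))
E
```

```text
scene 527.5838418246948 276.26619827552867 214.4709088742749 [[-0.28239491  0.95907595 -0.02065052]
 [ 0.6484544   0.17498185 -0.74086992]
 [-0.70693705 -0.22260881 -0.671331  ]] [ 0.2369914  -0.28530704  1.80314139]
top 382.944509836217 278.46911254445746 209.07682409945053 [[ 0.02604102 -0.99957099 -0.01340533]
 [-0.99612333 -0.02481939 -0.08439373]
 [ 0.08402481  0.01555106 -0.99634231]] [-0.08172396  0.5564524   0.98553841]
```

View pics/scene0.png

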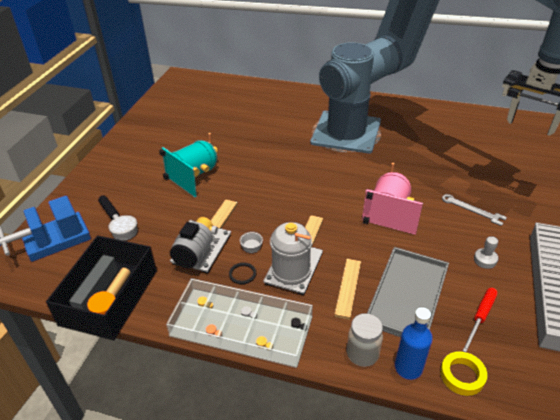

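View pics/top0.png

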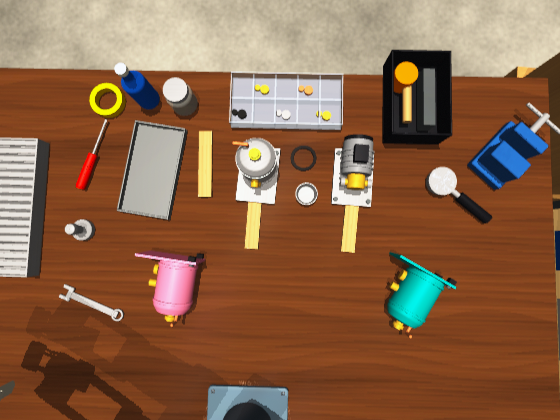

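Two slats stick out of a unit. The pump's is at top px (349,228): the unit has a lying ribbed grey motor and brass head, at (355,170), so this one fits. The boiler's is at (253,225), under the upright cylinder at (257,165). A loose slat lies at (205,163). The empty grey tray is at (153,170). The pink and turquoise units are look-alikes. Next I measure and confirm with a crop.

```bash
cat > h.py <<'E'
import numpy as np,cv2
def ray(g,uv,z):
    uv=np.atleast_2d(np.asarray(uv,float))
    d=np.c_[(uv[:,0]-g["cx"])/g["fx"],(uv[:,1]-g["cy"])/g["fy"],np.ones(len(uv))]@g["R"]
    c=-g["R"].T@g["t"]
    return c+d*((z-c[2])/d[:,2])[:,None]
def wood(img,roi):
    x0,y0,x1,y1=roi
    hsv=cv2.cvtColor(img,cv2.COLOR_BGR2HSV)
    m=cv2.inRange(hsv,(12,60,150),(32,200,255)); k=np.zeros_like(m);k[y0:y1,x0:x1]=m[y0:y1,x0:x1]
    return k
def rect(g,m,z):
    c=max(cv2.findContours(m,cv2.RETR_EXTERNAL,cv2.CHAIN_APPROX_NONE)[0],key=cv2.contourArea)
    P=ray(g,c[:,0,:],z)[:,:2]
    return cv2.minAreaRect((P*1000).astype(np.float32)),c
E
python3 - <<'E'
import pickle;from h import *
d=pickle.load(open("d0.pkl","rb"));g=d["top"];im=g["image"]
print("cam",-g["R"].T@g["t"])
vis=im.copy()
for n,roi in dict(pump=(335,203,365,260),boil=(240,198,268,256),loose=(192,125,218,205)).items():
    r,c=rect(g,wood(im,roi),.012);print(n,r,cv2.boxPoints(r).round(0).tolist());cv2.drawContours(vis,[c],-1,(255,0,255),1)
# scene view check of pump slat
s=d["scene"];r,c=rect(s,wood(s["image"],(205,195,242,228)),.012);print("scene pump",r,cv2.boxPoints(r).round(0).tolist())
# tray: grey, low saturation region
hsv=cv2.cvtColor(im,cv2.COLOR_BGR2HSV);m=cv2.inRange(hsv,(0,0,60),(180,60,255));k=np.zeros_like(m);k[112:225,108:190]=m[112:225,108:190]
r,c=rect(g,k,.022);print("tray",r,cv2.boxPoints(r).round(0).tolist());cv2.drawContours(vis,[c],-1,(0,255,0),1)
# white plate of pump
m=cv2.inRange(hsv,(0,0,150),(180,40,255));k=np.zeros_like(m);k[145:212,325:380]=m[145:212,325:380]
r,c=rect(g,k,.016);print("plate",r,cv2.boxPoints(r).round(0).tolist());cv2.drawContours(vis,[c],-1,(255,255,0),1)
a=cv2.resize(vis[120:260,300:400],None,fx=4,fy=4,interpolation=cv2.INTER_CUBIC);b=cv2.resize(vis[105:235,100:200],None,fx=4,fy=4,interpolation=cv2.INTER_CUBIC)
o=np.zeros((560,800,3),np.uint8);o[:,:400]=a;o[:520,400:]=b;cv2.imwrite("pics/c1.png",o)
E
```

```text
cam [ 0.47361372 -0.08320426  1.02779917]
pump ((513.1802978515625, -256.5924377441406), (35.98259735107422, 124.81128692626953), 85.09120178222656) [[449.0, -269.0], [574.0, -280.0], [577.0, -244.0], [453.0, -233.0]]
boil ((515.2918701171875, 0.6647739410400391), (36.299522399902344, 125.65725708007812), 87.15606689453125) [[452.0, -14.0], [577.0, -21.0], [579.0, 16.0], [453.0, 22.0]]
loose ((679.6587524414062, 135.41635131835938), (181.03619384765625, 35.24372100830078), 2.34637188911438) [[588.0, 149.0], [590.0, 114.0], [771.0, 122.0], [769.0, 157.0]]
scene pump ((517.5973510742188, -263.0752258300781), (56.759254455566406, 127.437255859375), 83.73444366455078) [[451.0, -284.0], [578.0, -298.0], [584.0, -242.0], [457.0, -228.0]]
tray ((657.935302734375, 276.0981140136719), (139.19932556152344, 250.28707885742188), 81.86192321777344) [[524.0, 225.0], [772.0, 189.0], [792.0, 327.0], [544.0, 363.0]]
plate ((650.153564453125, -262.4266662597656), (104.41077423095703, 151.00697326660156), 86.9138412475586) [[572.0, -310.0], [723.0, -319.0], [728.0, -214.0], [578.0, -206.0]]
```

View pics/c1.png

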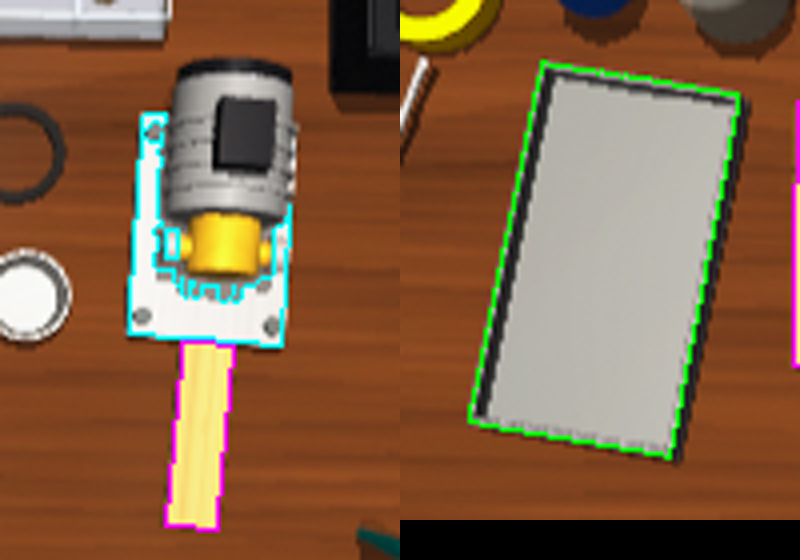

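Sizes match: 36 mm wide with 125 mm out, plate 104x151, tray 139x250. The crop shows the pump's slat running up to its base plate and the tray empty. Now grip and draw.

```bash
cat >> h.py <<'E'
from scipy.spatial.transform import Rotation as Ro
def quat(yaw,flip=0):
    c,s=np.cos(yaw+flip*np.pi),np.sin(yaw+flip*np.pi)
    return Ro.from_matrix(np.array([[c,s,0],[s,-c,0],[0,0,-1.]])).as_quat()
SY=np.arctan2(-11,125); U=np.array([np.cos(SY),np.sin(SY)])
G=np.array([.451,-.251])+.050*U
TY=np.arctan2(-36,248); T=np.array([.658,.276]); V=np.array([np.cos(TY),np.sin(TY)])
E
cat > a.py <<'E'
from station import *
from h import *
js=[(f,solve_ik([*G,.25],quat(SY,f)),solve_ik([*(T-.04*V),.25],quat(TY,f))) for f in(0,1)]
for j in js: print(j[0],np.round(j[1],2) if j[1] is not None else None,np.round(j[2],2) if j[2] is not None else None)
ok=[j for j in js if j[1] is not None and j[2] is not None]
f=min(ok,key=lambda j:abs(j[1][5])+abs(j[2][5]))[0];print("flip",f);open("f","w").write(str(f))
p=current_position();move_straight([p[0],p[1],.3])
q=quat(SY,f)
move_pose([*G,.25],q);command_gripper(.075)
move_straight([*G,.05],q,.15);move_straight([*G,.004],q,.05)
f0=current_force();command_gripper(.02);print("w",current_width(),"t",current_time(),f0,current_force(),current_position())
cv2.imwrite("pics/grip.png",get_image("scene")["image"][150:300,120:350].repeat(3,0).repeat(3,1))
E
python3 a.py
```

```text
0 [-0.67  0.26  1.45 -0.    1.43  0.99] [ 0.26  0.48  1.13 -0.    1.53  1.98]
1 [-0.67  0.26  1.45 -0.    1.43 -2.15] [ 0.26  0.48  1.13 -0.    1.53 -1.16]
flip 0
w 0.0356651933555244 t 7.5333 [ 0.40597465 -0.23806891  0.62475523] [-0.71205694 -0.05119657  0.52060085] [ 0.50080567 -0.25535702  0.00403314]
```

View pics/grip.png

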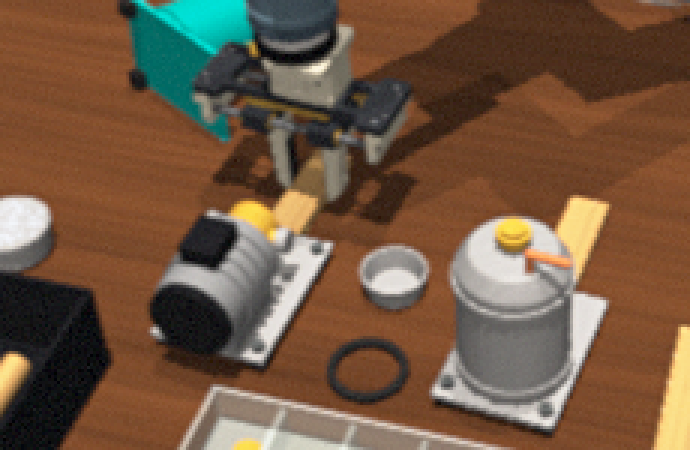

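Grip width is 35.7 mm, as it should be for the 36 mm slat. In this crop the turquoise unit at (190,60) looks close to the gripper, so I check the clearance before drawing.

Run:
```python
import pickle;from h import *
g=pickle.load(open("d0.pkl","rb"))["top"]
hsv=cv2.cvtColor(g["image"],cv2.COLOR_BGR2HSV)
m=cv2.inRange(hsv,(78,80,40),(98,255,255))|cv2.inRange(hsv,(12,150,120),(32,255,255))
k=np.zeros_like(m);k[245:345,370:470]=m[245:345,370:470]
v,u=np.nonzero(k)
for z in(0,.06,.1,.13):
    P=ray(g,np.c_[u,v],z);i=P[:,1].argmax();s=P[(P[:,0]>.36)];print(z,P[i].round(3),s[s[:,1].argmax()].round(3),P[:,0].max().round(3))
```

```text
0 [ 0.468 -0.313  0.   ] [ 0.468 -0.313  0.   ] 0.477
0.06 [ 0.468 -0.3    0.06 ] [ 0.468 -0.3    0.06 ] 0.477
0.1 [ 0.468 -0.291  0.1  ] [ 0.468 -0.291  0.1  ] 0.477
0.13 [ 0.468 -0.284  0.13 ] [ 0.468 -0.284  0.13 ] 0.477
```

Run:
```python
import pickle;from h import *
g=pickle.load(open("d0.pkl","rb"))["top"]
hsv=cv2.cvtColor(g["image"],cv2.COLOR_BGR2HSV)
m=cv2.inRange(hsv,(78,80,40),(98,255,255))|cv2.inRange(hsv,(20,200,120),(32,255,255))
m[:245]=0;m[:,:380]=0
n,l,st,_=cv2.connectedComponentsWithStats(m);i=1+st[1:,4].argmax();print(st[i])
v,u=np.nonzero(l==i)
for z in(0,.1,.13):
    P=ray(g,np.c_[u,v],z)
    print(z,[(x,P[abs(P[:,0]-x)<.01][:,1].max().round(3)) for x in(.44,.42,.40,.38,.36) if (abs(P[:,0]-x)<.01).any()])
```

```text
[ 388  253   68   75 2475]
0 [(0.44, np.float64(-0.367)), (0.42, np.float64(-0.404)), (0.4, np.float64(-0.396)), (0.38, np.float64(-0.372)), (0.36, np.float64(-0.369))]
0.1 [(0.44, np.float64(-0.344)), (0.42, np.float64(-0.372)), (0.4, np.float64(-0.363)), (0.38, np.float64(-0.341)), (0.36, np.float64(-0.344))]
0.13 [(0.44, np.float64(-0.335)), (0.42, np.float64(-0.361)), (0.4, np.float64(-0.354)), (0.38, np.float64(-0.333)), (0.36, np.float64(-0.333))]
```

Run:
```python
import pickle;from h import *
d=pickle.load(open("d0.pkl","rb"));s=d["scene"];g=d["top"]
for n,im,(x0,y0,x1,y1) in(("s",s["image"],(150,130,230,200)),("t",g["image"],(375,240,475,340))):
    cv2.imwrite(f"pics/tq{n}.png",cv2.resize(im[y0:y1,x0:x1],(400,350 if n=="s" else 400),interpolation=cv2.INTER_CUBIC))
a=cv2.imread("pics/tqs.png");b=cv2.imread("pics/tqt.png");o=np.zeros((400,800,3),np.uint8);o[:350,:400]=a;o[:,400:]=b;cv2.imwrite("pics/tq.png",o)
```

```text
(no output)
```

View pics/tq.png

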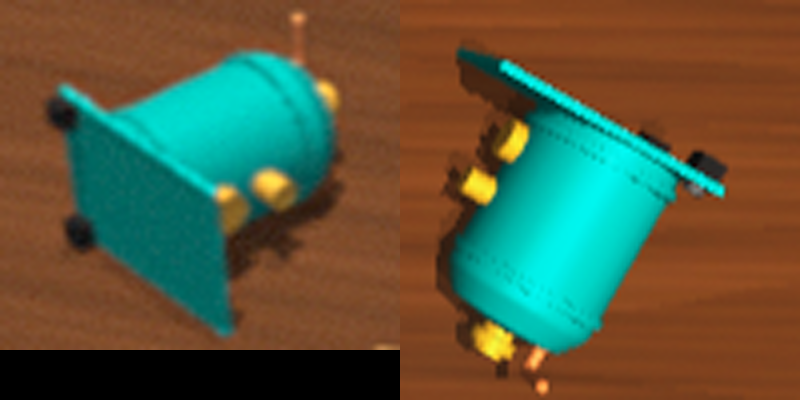

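Run:
```python
import pickle;from h import *
d=pickle.load(open("d0.pkl","rb"));s=d["scene"];g=d["top"]
P=lambda c:np.array([[c["fx"],0,c["cx"]],[0,c["fy"],c["cy"]],[0,0,1]])@np.c_[c["R"],c["t"]]
for a,b in(((193,167.6),(401.2,256.2)),((196,196.6),(390,252.5)),((196,171),(403,275)),((204.4,168),(394.5,286))):
    X=cv2.triangulatePoints(P(s),P(g),np.array(a,float),np.array(b,float))[:,0];print((X[:3]/X[3]).round(3))
```

```text
[ 0.445 -0.363  0.099]
[ 0.451 -0.365 -0.005]
[ 0.396 -0.382  0.047]
[ 0.368 -0.365  0.041]
```

The turquoise plate's near corner triangulates to (0.447, -0.364). The gripper reaches y = -0.345 at most during the draw, so there are about 19 mm to spare. Draw.

Run:
```python
from station import *
from h import *
for d in(.02,.04,.06,.075):
    p=G-d*U;move_straight([*p,.004],speed=.05);print(d,current_force().round(1) if hasattr(current_force(),'round') else current_force(),current_width())
wait(.4);p=G-.075*U
move_straight([*p,.03],speed=.08);print(current_time(),current_width(),current_force())
a=get_image("top")["image"];b=get_image("scene")["image"]
o=np.zeros((560,800,3),np.uint8);o[:,:400]=cv2.resize(a[130:270,300:400],(400,560));o[:360,400:]=cv2.resize(b[160:280,150:283],(400,360));cv2.imwrite("pics/drawn.png",o)
```

```text
0.02 [-2.3 -0.1  1.6] 0.0353056261799459
0.04 [-1.8 -0.   2.6] 0.03552279402176984
0.06 [-2.8  0.   5.1] 0.0354008997131459
0.075 [-2.6  0.4  4.2] 0.03563839330794688
10.5583 0.03559495692727718 [-0.97332041 -0.64056521 -0.55412854]
```

View pics/drawn.png

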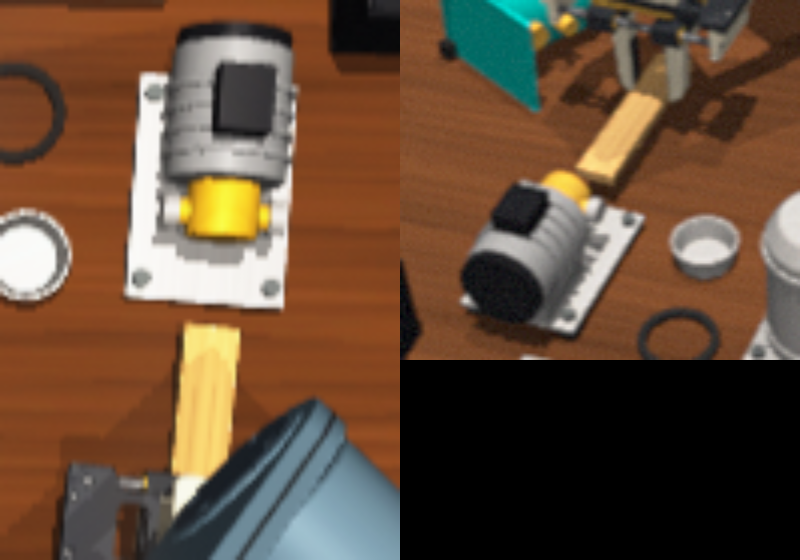

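The slat is clear: its end, left view about (212,325), lies short of the plate edge at (205,303). The pump stands in place. Now I carry it over the tray and check the pose in hand.

Run:
```python
from station import *
from h import *
p=G-.075*U;q=quat(TY,int(open("f").read()))
move_straight([*p,.30],speed=.25)
t=T-.04*V
move_pose([*t,.28],q)
move_straight([*t,.06],q,.15);print(current_time(),current_width())
g=get_image("top");s=get_image("scene")
import pickle;pickle.dump(dict(top=g,scene=s),open("d1.pkl","wb"))
a=g["image"];b=s["image"]
# far end slat
o=np.zeros((520,800,3),np.uint8);o[:,:400]=cv2.resize(a[105:235,100:200],(400,520));o[:400,400:]=cv2.resize(b[200:360,330:490],(400,400));cv2.imwrite("pics/over.png",o)
```

```text
15.5417 0.03548976870985722
```

View pics/over.png

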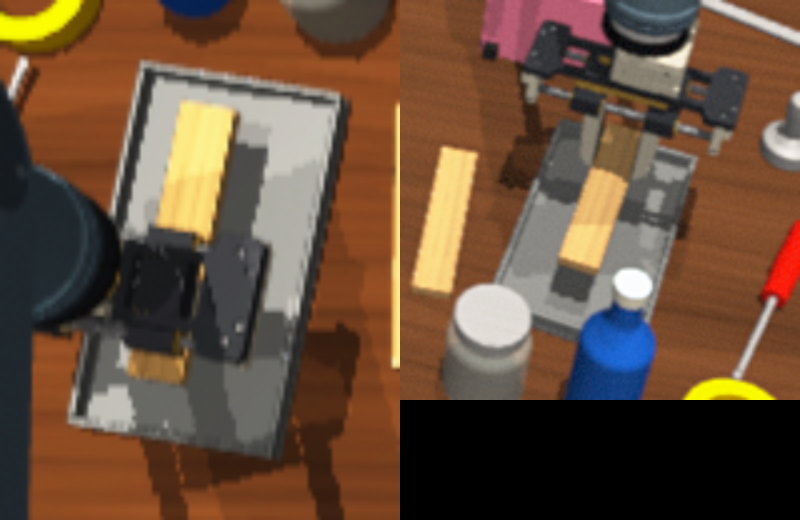

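The slat is level in the grip and over the tray. Its shift to the left in the top view, about 26 crop px, is the parallax expected at this height. Lower and release.

Run:
```python
from station import *
from h import *
q=quat(TY,int(open("f").read()));t=T-.04*V
move_straight([*t,.022],q,.1)
for z in(.016,.013,.0105):
    f0=current_force()[2];move_straight([*t,z],q,.04);f=current_force();print(z,f.round(1))
    if f[2]>6:break
command_gripper(.056);wait(.2);print(current_width(),current_force())
move_straight([*t,.10],q,.12);move_straight([*t,.25],q,.25)
p=[.38,.30,.30];move_pose(p,q);print(current_time())
g=get_image("top");s=get_image("scene");a=g["image"];b=s["image"]
import pickle;pickle.dump(dict(top=g,scene=s),open("d2.pkl","wb"))
cv2.imwrite("pics/end_t.png",a)
o=np.zeros((300,800,3),np.uint8);o[:,:400]=cv2.resize(a[110:260,120:400],(400,300))[:300];o[:,400:]=cv2.resize(b[190:370,160:460],(400,300));cv2.imwrite("pics/end.png",o)
def mean(m):return rect(g,m,.017)
m=wood(a,(118,125,188,215));r,c=rect(g,m,.017);print("slat",r)
cen=np.array(r[0])/1000-T;print("in tray",cen@V,cen@[-V[1],V[0]])
g0=pickle.load(open("d0.pkl","rb"))["top"]
for gg in(g0,g):
  hsv=cv2.cvtColor(gg["image"],cv2.COLOR_BGR2HSV)
  for n,(x0,y0,x1,y1) in dict(pump=(325,145,380,212),boiler=(232,135,285,207)).items():
    m=cv2.inRange(hsv,(0,0,150),(180,40,255));k=np.zeros_like(m);k[y0:y1,x0:x1]=m[y0:y1,x0:x1]
    r,c=rect(gg,k,.016);print(n,np.round(r[0],1),np.round(r[1],1),round(r[2],1))
  print("boiler slat",rect(gg,wood(gg["image"],(240,198,268,256)),.012)[0])
```

```text
0.016 [-0.   0.4 -0.8]
0.013 [ 0.6 -0.2 -0.6]
0.0105 [-0.4  0.4 -0.8]
0.05592428024824895 [-0.23588143 -0.83669571  0.17694741]
20.3667
slat ((658.4149780273438, 275.4007568359375), (36.20233154296875, 181.8636932373047), 81.90052795410156)
in tray 0.0004967584257690381 -0.0005334137224342675
pump [ 650.2 -262.4] [104.4 151. ] 86.9
boiler [662.7  -4.1] [116.2 171. ] 85.6
boiler slat ((515.2918701171875, 0.6647739410400391), (36.299522399902344, 125.65725708007812), 87.15606689453125)
pump [ 649.3 -262.2] [104.4 151.2] 86.7
boiler [662.7  -4.1] [116.2 171. ] 85.6
boiler slat ((515.3302001953125, 1.4360580444335938), (37.843990325927734, 125.65725708007812), 87.15606689453125)
```

View pics/end.png

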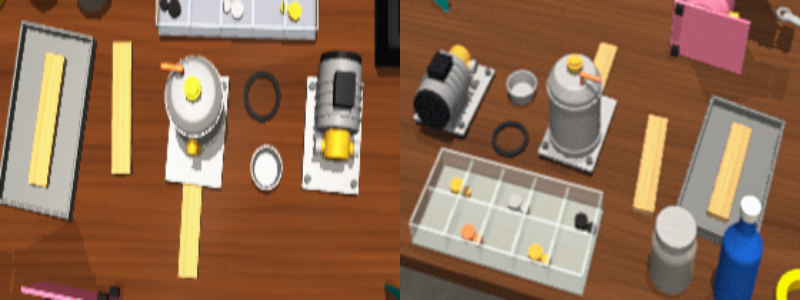

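```bash
python3 -c "
from station import *
print(current_force(),current_position());sign_off()"
```

```text
[-0.73275134 -0.7258205  -0.60973651] [0.38130889 0.29987131 0.2991452 ]
the job is handed in; nothing more can be done
```

I drew the slat straight out from under the pump, laid it flat in the grey tray, and handed the job in at about 20 s of the 42 s allowed. Sign-off gave no verdict, so the figures below are my own last measurements.

- **Slat:** its centre measured within 1 mm of the tray centre along and across. It measured 36 x 182 mm at the tray-floor height, which fits it lying flat.
- **Pump:** it moved about 1 mm, judged by its plate in the top view. I did not measure its tilt, but it looked upright in the last picture.
- **Boiler:** its plate measured the same before and after, and its slat was still under it to within 1 mm (measuring noise).
- **Robot:** the gripper was clear at 0.30 m height, and no contact force showed at hand-in.

The pull at the wrist read only 2–3 N along the slat, below the 5–15 N stated. The readings were taken at stops between steps, so they may not show the force while sliding. No other check failed or disagreed.

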